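# Lock the nest keeper with a T-handle hex key

## Robot

A 6-joint arm with a two-finger parallel gripper is mounted at the origin on the work surface. World frame = base frame: x ahead of the robot, y to its left, z up, the work surface at z = 0. Lengths are in mm, angles in rad, forces in N, time in s.
With the tool pointing down it reaches from about 275 to 825 mm from the base axis. Payload 4.9 kg.
Tool frame: the origin (TCP) lies at the very end of the fingers, on their centre line; the grasp point (between the pads) lies 19 mm behind it; z points along the fingers, y is the direction in which the jaws open and shut (so a half turn about z gives the same grasp; the last joint's range is limited). The gripper opens to 85 mm and grips with 20 to 120 N. Pads are 22 mm wide; open, the fingers measure 114 mm over their backs; the gripper's body (76 mm by 85 mm) begins 54 mm behind the grasp point. The pads swing forward as they close: fully open they stand 13 mm farther back than shut.
Start: joints at [0.996, 0.326, -0.193, 1.052, 0, 1.437], TCP at [234.662, 497.446, 231.281] pointing down, gripper open.
Joint ranges: [-2.65, 2.65], [-0.97, 1.79], [-1.3, 1.35], [-1.93, 2.1], [-1.47, 1.37], [-3.14, 3.14]. Speed limits (rad/s): [2.57, 2.57, 3.14, 3.14, 3.14, 3.14].

## Interface

Orientations are given as [roll, pitch, yaw] about the fixed x, y, z axes, in that order (R = Rz(yaw) Ry(pitch) Rx(roll)).
In Python, from bench import bot, solve_ik, imaging gives the robot as it stands. Calls block until the motion is done:
- bot.move_ptp(position, orientation): joint-space move of the TCP to a pose.
- bot.movel(position, rot=None, max_speed=150, threshold=None): straight line of the TCP; rot=None keeps the orientation; max_speed is the mean speed in mm/s. With threshold (N) it stops when the force on the tool has changed by that much, and returns True; else False.
- bot.move_j(angles): joint-space move.
- bot.grip(opening, effort=None): opening from 0.0 (shut) to 1.0 (fully open); effort is the grip in N (None keeps the last); returns when the fingers have stopped.
- bot.dwell(seconds).
- solve_ik(position, orientation): joint angles nearest the present ones, or None.
- bot.get_state(): the state.
- imaging.capture(name): name is "side" or "top"; returns the picture (400x640x3 uint8, blue, green, red); there is no depth.
- imaging.camera_model(name): a dict with "K" (3x3 intrinsics, pixels), "position" and "rotation" of the camera in the world. Camera axes: x right, y up, looking along -z (the intrinsics and any distortion apply to the point x, -y, -z); pixel columns grow to the right and rows downward; lengths in mm; the calibration is good to about 2 mm. A picture is of the moment at which its call begins. camera_model takes no time and is no camera call.
A pose or a line that the arm cannot do raises bot.IKError and nothing moves.
- bot.sign_off(): hands the job in, once; it reports no verdict.
The state is a dict: "t": time; "qpos": joint angles; "joint_velocities": joint speeds; "effort": joint torques, N m; "tcp_pos": TCP position; "orientation": TCP orientation; "contact_force": force on the tool from outside, world axes, zero at the start; "wrist_torque": the same for the moment, N m; "opening": opening from 0.0 (shut) to 1.0 (fully open).
Only numpy, scipy, OpenCV 4.12 (cv2) and the standard library are available. Lean on these libraries where they do the work, as an engineer would, in place of code of your own. Each camera call takes 0.05 s, during which the arm holds its last target. There are 200 camera calls.

## Task

Take the red T-handle hex key from its blue stand, feel it into the hidden hex socket deep in the keeper's post by turning it under light pressure (well under 20 N) until it drops fully in, and turn it clockwise until the yellow keeper arm lies against its stop over the steel cover. Then draw the key out, stand it upright in its blue stand again and let go. Move the keeper only with the key, never force it, and leave the cover, the screw bin and the brass bushing where they are.

Things in the scene. Friction and masses are not known exactly. Their poses are not given: they have to be found in the camera images.
- key_handle (a point): T-handle hex key, loose, about 0.65 kg, standing upright in the stand. Point: centre of the red handle bar, 74 mm long (own x), 18 mm wide (own y, grip it across this), 26 mm high. z points up. Below the handle a plain hex shaft, 22 mm across flats (25.4 mm across corners), 64 mm long; two flats face own +y and -y, two corners point to +x and -x.
- key_tip (a point): Centre of the flat foot of the key's hex shaft, on the key's axis, 77 mm below the handle centre; axes parallel to the handle's. In the stand the foot rests 35 mm below the hole's rim.
- stand_hole (a point): Centre of the mouth of the round hole in the blue stand, a fixed block 70 x 70 x 45 mm. Hole 35 mm across, 35 mm deep, flat floor, small chamfer. z up.
- bore (a point): Centre of the mouth of the round bore in the steel post (46 mm across), 62 mm above the table, fixed; z up, +x towards the cover. The bore is 27 mm across (31 mm for the first 3 mm), 16 mm deep. At its bottom begins the hex socket: 22.8 mm across flats, 14 mm deep, flat floor 30 mm below the mouth. The hexagon's angle differs every time and is not measured.
- keeper (a joint): Turn of the post with its yellow arm (reaches 87 mm from the axis, 44 to 56 mm above the table), rad. It grows clockwise seen from above: 0 to 0.12 open at the start, 1.1 at the stop with the arm over the cover (it can also be turned back, to a stop at -0.6). It stays where left; turning takes about 0.08 N m.
- nose (a point): Point in the end of the yellow keeper arm, 82 mm from the post's axis, half-way up its 12 mm thickness, 50 mm above the table.
- fixture: Fixed aluminium base plate 220 x 170 x 15 mm with a black nest (120 x 130 mm, top 40 mm above the table, centred 45 mm towards own +x) and the post (65 mm towards own -x). Origin under the plate's centre.
- cover: Loose steel cover 86 x 96 x 26 mm, 0.6 kg, lying in the black nest; leave it. Origin: centre of its underside.
- bin: Open grey plastic bin of screws, 100 x 80 x 45 mm, standing on the table; leave it. Origin: centre of its underside. Bin and key stand swap sides from run to run.
- bushing: Loose brass guide bushing (ring 40 mm across, 30 mm high) standing on the table; leave it. Origin: centre of its underside.
Things that resemble listed ones, but are neither listed nor needed, are in the scene too. Of the things like the part that bears stand_hole, leave any that is brown or green; of the rest the larger one is meant.

How it is judged (in metres and radians):
On the way, in this order (a step that is already met when the one before it is completed fails the run):
1. the key has dropped into the hex socket (at least 9 mm of its 14 mm) (z of key_tip in the frame of bore below -0.025 m and horizontal distance between key_tip and bore below 0.004 m), for 0.2 s.
2. the keeper is turned to its stop with the key in the socket (value of joint keeper above 1 rad and z of key_tip in the frame of bore below -0.022 m and horizontal distance between key_tip and bore below 0.004 m), for 0.2 s.
At the end, for the whole second after the job is handed in: The keeper arm is within 0.1 rad of its stop; the key stands in the hole of its blue stand, its foot at least 25 mm below the rim, leaning less than 0.25 rad, released (value of joint keeper above 1 rad and z of key_tip in the frame of stand_hole below -0.025 m and horizontal distance between key_tip and stand_hole below 0.01 m and angle between key_tip's own z axis and vertical below 0.25 rad); the robot touches nothing.
It fails at once if the key is pressed on the edge of the socket with more than 40 N, or forced against the keeper with contact forces adding up to more than 120 N (contact force between key and rim above 40 N or contact force between key and keeper above 120 N).
It fails at once if the robot touches the keeper itself (contact force between any of the fingers, the arm and keeper above 1 N).
It fails at once if the cover is moved more than 5 mm (distance of cover from where it was at the start of the episode above 0.005 m).
It fails at once if the bin or the brass bushing is moved more than 15 mm (distance of any of bin, bushing from where it was at the start of the episode above 0.015 m).
It also fails if it takes over 61 s, if anything falls off the work surface, if the arm or the gripper's body presses on something with over 40 N, if the wrist force passes 120 N, or if a joint passes its speed limit or range.

## Working session

There is one attempt and no reset: what is moved stays moved. The work goes in short steps, each a Python script; the robot and the scene stay as the last script left them, time stands still between calls to the robot, and variables do not carry over. Pictures are saved under pics/ and viewed, about 8 in all and at most 12, crops included, and the job is handed in when it is done.

```bash
ls; mkdir -p pics
python3 - <<'E'
from bench import bot, imaging
import cv2
for n in("side","top"):
    cv2.imwrite(f"pics/{n}0.png",imaging.capture(n)); m=imaging.camera_model(n); print(n,m)
print(bot.get_state())
E
```

```text
pics
side {'K': array([[361.89770145,   0.        , 325.48317886],
       [  0.        , 361.89770145, 198.25161215],
       [  0.        ,   0.        ,   1.        ]]), 'position': array([ 116.8874658 , -526.32042821,  513.70614371]), 'rotation': array([ 1.00388184, -0.0046337 , -0.57720153])}
top {'K': array([[419.52087245,   0.        , 318.87165489],
       [  0.        , 419.52087245, 199.25379101],
       [  0.        ,   0.        ,   1.        ]]), 'position': array([290.4131933 ,  23.69101218, 940.44007314]), 'rotation': array([ 0.22889295,  0.00217257, -1.51825809])}
{'t': 0.1, 'qpos': array([ 9.95811088e-01,  3.26884297e-01, -1.93497967e-01,  1.05201238e+00,
       -6.43558849e-06,  1.43657640e+00]), 'joint_velocities': array([-0.00094287, -0.00208859,  0.0034931 ,  0.00038505,  0.00087586,
        0.00059558]), 'effort': array([ 1.18914300e-03, -4.44238722e+01,  2.63039088e+01,  7.89301994e-03,
       -1.24977259e-04, -8.88801310e-06]), 'tcp_pos': array([234.3551479 , 496.98019427, 230.56688807]), 'orientation': array([-3.14000785e+00, -2.07505181e-04,  2.70082718e+00]), 'contact_force': array([-0.79431201,  0.24164369, -0.36661338]), 'wrist_torque': array([0.01723504, 0.01877408, 0.00405796]), 'opening': 1.0016011990930083}
```

View pics/top0.png

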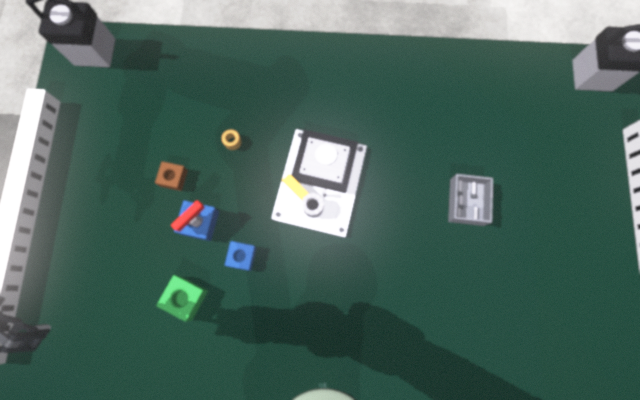

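View pics/side0.png

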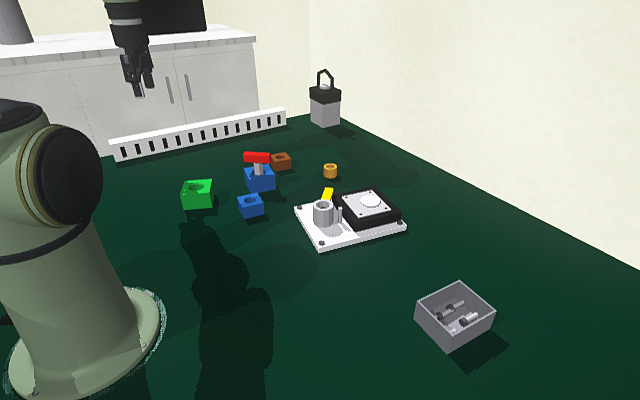

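Top view: key at (187,215) in the larger blue stand (195,219), the post at (313,203), bushing (231,139), bin (471,200). The small blue block (240,256) is a decoy. Next I'll zoom in and triangulate.

```bash
cat > h.py <<'E'
import numpy as np, cv2
from scipy.spatial.transform import Rotation as Ro
from scipy.optimize import least_squares
from bench import bot, imaging, solve_ik
C={n:imaging.camera_model(n) for n in("side","top")}
def proj(n,P):
    m=C[n]; R=Ro.from_euler('xyz',m["rotation"]).as_matrix()
    p=(np.atleast_2d(P)-m["position"])@R; p=p*[1,-1,-1]
    q=p@m["K"].T; return q[:,:2]/q[:,2:]
def ray(n,uv):
    m=C[n]; R=Ro.from_euler('xyz',m["rotation"]).as_matrix()
    d=np.linalg.inv(m["K"])@[*uv,1]; return m["position"],R@(d*[1,-1,-1])
def onz(n,uv,z):
    o,d=ray(n,uv); return o+d*(z-o[2])/d[2]
def tri(s,t):
    r=least_squares(lambda P:np.r_[proj("side",P)[0]-s,proj("top",P)[0]-t],[300,200,50.]); return r.x,np.abs(r.fun).max()
def mask(im,col):
    h=cv2.cvtColor(im,cv2.COLOR_BGR2HSV); H,S,V=cv2.split(h)
    m={'red':((H<8)|(H>172)),'blue':(H>100)&(H<125),'yellow':(H>20)&(H<33)}[col]&(S>120)&(V>60)
    m=m.astype(np.uint8); n,l,st,ce=cv2.connectedComponentsWithStats(m)
    return [(st[i,4],ce[i],l==i) for i in np.argsort(-st[:,4]) if i and st[i,4]>15]
E
python3 - <<'E'
from h import *
a=cv2.imread("pics/side0.png");b=cv2.imread("pics/top0.png")
for c in('red','blue','yellow'):
    for n,im in(("side",a),("top",b)):
        print(c,n,[(x[0],x[1].round(1), [np.round(v,1) for v in cv2.minAreaRect(np.argwhere(x[2])[:,::-1].astype(np.float32))]) for x in mask(im,c)][:3])
s=mask(a,'red')[0][1];t=mask(b,'red')[0][1]; print("handle",tri(s,t))
cr=lambda im,x,y:cv2.resize(im[y:y+60,x:x+80],(400,300),interpolation=cv2.INTER_CUBIC)
cv2.imwrite("pics/c1.png",np.vstack([np.hstack([cr(b,155,185),cr(b,270,165)]),np.hstack([cr(a,225,145),cr(a,290,175)])]))
E
```

```text
red side [(np.int32(314), array([256.7, 156.9]), [array([257., 157.]), array([28.4, 11.3]), np.float64(3.6)])]
red top [(np.int32(377), array([186.9, 215.7]), [array([187. , 215.6]), array([11.1, 37.7]), np.float64(48.0)])]
blue side [(np.int32(1208), array([255.5, 191. ]), [array([256.2, 191.1]), array([34.9, 58.2]), np.float64(14.0)])]
blue top [(np.int32(708), array([239.4, 255.5]), [array([239.6, 255.4]), array([27.8, 26.7]), np.float64(12.1)]), (np.int32(586), array([201.1, 225.3]), [array([195.8, 219.9]), array([36.4, 35.4]), np.float64(14.0)]), (np.int32(87), array([184.2, 205.2]), [array([183., 205.]), array([ 7.1, 17. ]), np.float64(45.0)])]
yellow side [(np.int32(118), array([327.3, 193. ]), [array([327.5, 193. ]), array([ 9.8, 13.6]), np.float64(18.4)]), (np.int32(24), array([329.5, 165. ]), [array([330. , 165.2]), array([ 4.8, 12. ]), np.float64(82.9)])]
yellow top []
handle (array([440.76229874, 307.16770307,  86.29775752]), np.float64(0.5272746286185566))
```

View pics/c1.png

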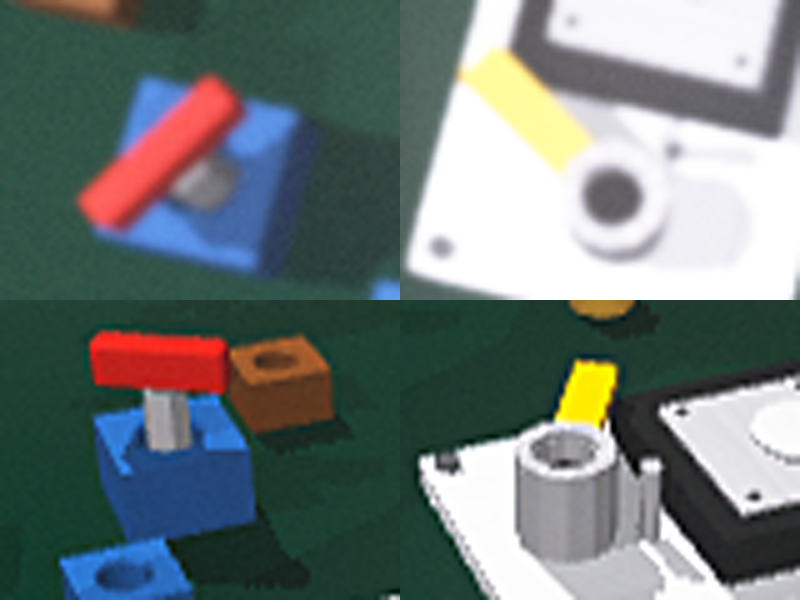

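The key stands upright: the handle triangulates to z 86.3 against an expected 87. The post mouth is at about top (312.5,204.5) and side (323.5,205.4). Next: sub-pixel bore and handle yaw.

Run:
```python
from h import *
a=cv2.imread("pics/side0.png");b=cv2.imread("pics/top0.png")
g=cv2.cvtColor(b,cv2.COLOR_BGR2GRAY)
print(g[192:218,300:328])
sub=cv2.resize(g[190:220,298:328],None,fx=8,fy=8,interpolation=cv2.INTER_CUBIC)
for th in(120,140,160):
    n,l,st,ce=cv2.connectedComponentsWithStats((sub<th).astype(np.uint8)); i=l[14*8,14*8]
    uv=(ce[i]+.5)/8-.5+[298,190]; print(th,uv,np.sqrt(st[i,4]/np.pi)/8*2, onz("top",uv,62))
print("tri",tri((323.5,205.4),uv))
# handle axis: PCA of red in top
p=np.argwhere(mask(b,'red')[0][2])[:,::-1].astype(float); c=p.mean(0); w,v=np.linalg.eigh(np.cov(p.T)); d=v[:,1]
A,B=onz("top",c-18*d,97),onz("top",c+18*d,97); print("handle top",onz("top",c,96),"yaw",np.degrees(np.arctan2(*(B-A)[1::-1])),np.linalg.norm(B-A))
# blue stand corner fit: top square centre at z45
for x in mask(b,'blue')[:2]: print("blue",cv2.boxPoints(cv2.minAreaRect(np.argwhere(x[2])[:,::-1].astype(np.float32))).round(1).tolist())
p=np.radians(0)
th=np.arctan2(*(B-A)[1::-1]); h=onz("top",c,96)
for k in(-1,0,1):
    yaw=th+k*np.pi
    for P in([h[0],h[1],67],[*onz("top",uv,62)[:2],105]):
        print(k,round(yaw,3),[ (None if (q:=solve_ik(P,[np.pi,0,yaw+dy])) is None else np.round(q,2).tolist()) for dy in(0,.6,-2.2)])
```

```text
[[242 243 243 243 243 243 242 238 230 225 228 231 232 232 229 228 230 240
  249 253 253 252 246 239 237 242 250 254]
 [243 243 243 243 243 243 243 243 240 236 237 239 242 242 240 235 233 235
  241 249 252 251 239 223 212 219 237 251]
 [243 243 243 244 243 243 245 247 247 247 246 246 247 249 247 245 242 240
  239 243 247 246 231 197 178 181 216 239]
 [243 243 243 243 243 245 247 248 250 250 248 247 248 250 249 248 248 248
  246 241 242 242 228 190 166 176 210 231]
 [243 243 243 245 246 247 248 248 249 248 245 243 243 245 246 247 249 251
  250 245 241 241 232 206 186 203 228 240]
 [244 243 244 247 248 248 247 244 240 237 229 224 227 230 234 241 247 250
  250 247 245 243 236 226 223 236 247 251]
 [248 245 246 248 248 247 244 233 220 202 192 183 181 187 206 225 235 244
  247 249 248 247 241 234 238 248 252 254]
 [253 249 248 249 249 246 235 212 183 163 151 140 135 140 159 182 210 229
  242 248 251 250 245 237 238 244 249 253]
 [254 253 250 249 247 242 224 187 153 131 116 110 108 108 117 132 164 206
  236 248 251 250 246 236 236 239 243 247]
 [255 254 252 250 248 240 210 164 130 108 102  
[... 2746 characters left out ...]
 [0.47, 0.47, -0.45, 0.65, 0.0, -2.53], [0.47, 0.47, -0.45, 0.65, 0.0, 0.27]]
-1 -0.747 [[-0.05, 0.34, -0.53, 0.7, 0.0, -2.44], [-0.05, 0.34, -0.53, 0.7, 0.0, -3.04], [-0.05, 0.34, -0.53, 0.7, 0.0, -0.24]]
0 2.395 [[0.47, 0.47, -0.45, 0.65, 0.0, 1.22], [0.47, 0.47, -0.45, 0.65, 0.0, 0.62], [0.47, 0.47, -0.45, 0.65, 0.0, -2.87]]
0 2.395 [[-0.05, 0.34, -0.53, 0.7, 0.0, 0.7], [-0.05, 0.34, -0.53, 0.7, 0.0, 0.1], [-0.05, 0.34, -0.53, 0.7, 0.0, 2.9]]
1 5.536 [[0.47, 0.47, -0.45, 0.65, 0.0, -1.93], [0.47, 0.47, -0.45, 0.65, 0.0, -2.53], [0.47, 0.47, -0.45, 0.65, 0.0, 0.27]]
1 5.536 [[-0.05, 0.34, -0.53, 0.7, 0.0, -2.44], [-0.05, 0.34, -0.53, 0.7, 0.0, -3.04], [-0.05, 0.34, -0.53, 0.7, 0.0, -0.24]]
```

Run:
```python
from h import *
yaw=-0.747; O=[np.pi,0,yaw]
bot.grip(0.5,60)
bot.move_ptp([440.5,306.5,150],O)
print(bot.get_state()["t"])
print(bot.movel([440.5,306.5,67],max_speed=100,threshold=8))
s=bot.get_state();print(s["t"],s["contact_force"],s["tcp_pos"])
cv2.imwrite("pics/s1.png",imaging.capture("side"));cv2.imwrite("pics/t1.png",imaging.capture("top"))
a=cv2.imread("pics/side0.png")
cr=lambda im,x,y:cv2.resize(im[y:y+80,x:x+80],(400,400),interpolation=cv2.INTER_CUBIC)
cv2.imwrite("pics/c2.png",np.hstack([cr(cv2.imread("pics/s1.png"),220,120),cr(cv2.imread("pics/t1.png"),150,175)]))
```

```text
3.4167
False
4.4 [-0.44268818 -0.06568494  0.19380095] [440.97116402 306.73624149  67.5177223 ]
```

View pics/c2.png

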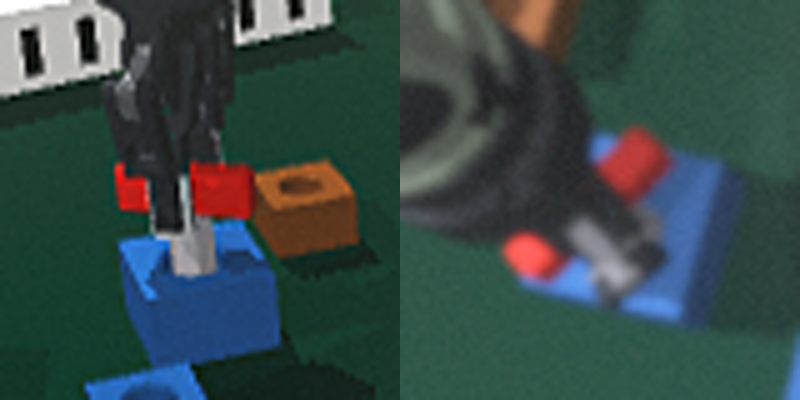

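The fingers straddle the handle bar near its middle, above the shaft. Next I'll grip and lift.

Run:
```python
from h import *
bot.grip(0.0,80)
s=bot.get_state();print(s["t"],s["opening"],s["contact_force"],s["tcp_pos"],s["wrist_torque"])
bot.movel([440.5,306.5,148],max_speed=120)
bot.movel([483.7,50.5,148],max_speed=220)
bot.dwell(.3)
s=bot.get_state();print(s["t"],s["opening"],s["contact_force"],s["tcp_pos"],s["orientation"],s["wrist_torque"])
S=imaging.capture("side");T=imaging.capture("top")
cv2.imwrite("pics/s2.png",S);cv2.imwrite("pics/t2.png",T)
cr=lambda im,x,y:cv2.resize(im[y:y+80,x:x+80],(400,400),interpolation=cv2.INTER_CUBIC)
cv2.imwrite("pics/c3.png",np.hstack([cr(S,285,140),cr(T,270,165)]))
```

```text
4.8417 0.2226283001173966 [-1.99387962 -1.07205005  6.12149008] [440.43384632 306.24898204  67.82236281] [-0.36934848  0.43564325 -0.02013311]
7.3 0.2200962979596769 [-0.45701999  0.26723593 -5.53179488] [483.60028324  51.09660204 148.00531196] [-3.14154894e+00  7.74241284e-05 -7.45870125e-01] [ 0.00962124 -0.04977222 -0.00750426]
```

View pics/c3.png

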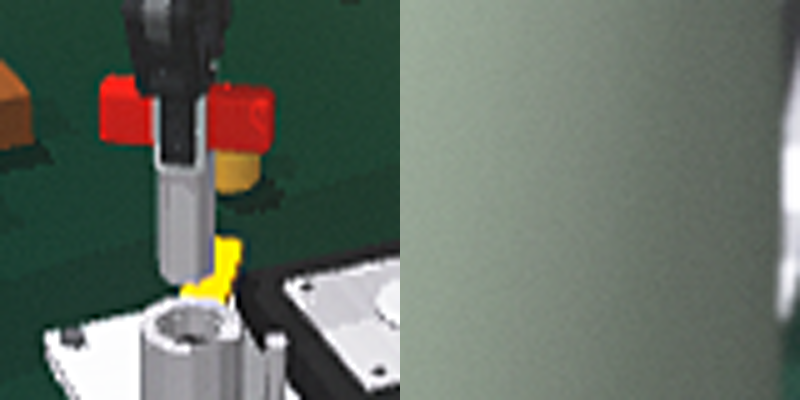

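Run:
```python
from h import *
def cr(uv): return ((uv-[285,140])*5+2).round(1)
print("tip if centred",cr(proj("side",[483.6,51.1,90])),"handle",cr(proj("side",[483.6,51.1,167])))
u=np.array([np.cos(-.747),np.sin(-.747),0])
print("tip +5 along handle",cr(proj("side",np.array([483.6,51.1,90])+5*u)))
print("mouth est",cr(proj("side",[483.7,50.5,62])))
print("+5x,+5y",cr(proj("side",[488.7,50.5,62])),cr(proj("side",[483.7,55.5,62])))
# handle ends
print([cr(proj("side",np.array([483.6,51.1,167])+k*37*u)).tolist() for k in(-1,1)])
print([cr(x[1]) for x in mask(cv2.imread("pics/s2.png"),'red')])
# gray profiles
g=cv2.cvtColor(cv2.imread("pics/s2.png"),cv2.COLOR_BGR2GRAY)
for r in(178,184,190,192,194,196,198,200,202,204,206,208,210,214,218): print(r,g[r,308:340])
```

```text
tip if centred [[182.5 270.9]] handle [[182.1 115.7]]
tip +5 along handle [[193.6 272. ]]
mouth est [[183.5 324. ]]
+5x,+5y [[192.8 320.7]] [[177.6 318.9]]
[[[96.4, 108.7]], [[269.1, 122.8]]]
[array([239.3, 117.5]), array([124.4, 111.9])]
178 [ 53  52  51  53  53  50  49  42  94 156 136 168 162 162 166 146 141 116
 122 123  64  99  92  93  65  56  29  35  37  39  40  40]
184 [ 53  53  53  53  51  52  51  46  96 156 150 162 160 162 162 166 141 114
 121 130  38  46  50  50  47  48  51  49  50  48  50  50]
190 [ 49  48  49  49  48  50  48  41  97 159 151 162 160 160 162 163 141 114
 113 107 226 218 218 220 226  72  40  48  51  51  50  52]
192 [ 50  49  51  49  50  49  48  45  60 160 152 161 160 159 160 164 140 114
 114 107 226 218 217 226 154  71  43  50  51  50  52  51]
194 [ 49  48  49  52  49  51  50  46  39 153 159 164 162 161 160 163 136 107
 104 129 224 217 220 226  85  34  40  45  42  44  48  45]
196 [ 50  50  49  51  48  49  48  48  45  40  86 156 147 151 189 187 147 204
 225 220 218 218 226  87  32  26  34  34  32  48  46  47]
198 [ 50  48  51  49  52  48  48  47  46  40  33  2
[... 463 characters left out ...]
  15  32  32  34  34  35]
206 [253 253 253 255 253 155 233 235 189 116 118 111 139 133 131 152 158 151
 151 146 140 225 251 234 239 125 171  23  25  26  66  91]
208 [253 253 253 255 255 116 162 200 224 234 249 223 114 125 114  57  70  92
 116 147 142 132 130 118  90 106 173 182  30  11 186 247]
210 [252 252 252 255 255 124 144 145 142 137 166 186 206 206 212 138 141 145
 145 146 137 116 119 121 101 126 169 166 173 100 161 157]
214 [253 253 253 255 255 124 146 147 149 148 155 157 157 157 158 151 142 144
 142 146 142 118 120 125 103 125 166 159 161 161 136 163]
218 [253 253 253 255 255 122 143 147 147 149 158 157 158 157 161 153 142 141
 144 147 142 118 122 124  93 125 166 162 163 163 107 165]
```

Combining views: the dark disc in the top picture has the socket's diameter (~24 mm), so it lies at z=46. That moves the bore to about (487,51), which agrees with the side view of the post. Next: descend gently there.

Run:
```python
from h import *
print(onz("top",(311.97,203.87),46))
def st(k=""):
    s=bot.get_state();print(k,round(s["t"],2),s["contact_force"].round(1),s["tcp_pos"].round(2),s["wrist_torque"].round(2),flush=True)
X=[486.4,51.4]
bot.movel([*X,124],max_speed=80); st()
print(bot.movel([*X,105],max_speed=25,threshold=5)); st("down")
bot.dwell(.1); st()
```

```text
[487.28751362  51.08145606  46.        ]
 7.85 [ 0.3  0.3 -5.9] [485.98  51.39 123.64] [ 0.02 -0.01  0.04]
False
down 8.76 [-0.2  0.2 -5.8] [486.55  51.4  105.09] [ 0.01  0.01 -0.03]
 8.86 [ 0.4  0.  -6.7] [486.56  51.39 105.16] [-0.02  0.05  0.  ]
```

```bash
cat >> h.py <<'E'
def st(k=""):
    s=bot.get_state();print(k,round(s["t"],2),s["contact_force"].round(1),s["tcp_pos"].round(2),round(s["orientation"][2],3),s["wrist_torque"].round(2),flush=True); return s
E
python3 - <<'E'
from h import *
X=[486.4,51.4]
print(bot.movel([*X,99],max_speed=15,threshold=5)); st("down")
bot.dwell(.1); s=st(); z=s["tcp_pos"][2]
for i in range(3):
    bot.movel([*X,z-.5],rot=[np.pi,0,-.747-.1*(i+1)],max_speed=60); st(i)
E
```

```text
True
down 9.12 [-0.2 -0.7 -5.2] [486.21  51.37 102.89] -0.747 [-0.14 -0.08  0.01]
 9.22 [ 2.1 -1.  -4.8] [485.43  51.27 102.07] -0.747 [-0.2  -0.57 -0.01]
0 9.47 [ 1.7 -1.2 -6.3] [485.95  51.26 101.09] -0.845 [-0.21 -0.17  0.04]
1 9.72 [ 1.1 -2.8 -8.2] [486.09  51.11 101.21] -0.943 [-0.45 -0.23  0.04]
2 9.97 [ 0.2 -2.2 -9.5] [486.13  51.11 101.27] -1.043 [-0.67 -0.27  0.02]
```

Run:
```python
from h import *
bot.dwell(.2); st()
S=imaging.capture("side"); cv2.imwrite("pics/s3.png",S)
for f in("s2","s3"): print(f,[(x[0],x[1].round(1)) for x in mask(cv2.imread(f"pics/{f}.png"),'yellow')[:3]])
cr=lambda im,x,y:cv2.resize(im[y:y+80,x:x+80],(400,400),interpolation=cv2.INTER_CUBIC)
cv2.imwrite("pics/c4.png",np.hstack([cr(cv2.imread("pics/s2.png"),285,150),cr(S,285,150)]))
```

```text
10.18 [ 0.8 -3.3 -9.3] [486.14  51.16 101.3 ] -1.045 [-0.79 -0.35  0.02]
s2 [(np.int32(76), array([328.5, 193.6]))]
s3 [(np.int32(62), array([330.6, 194.5]))]
```

View pics/c4.png

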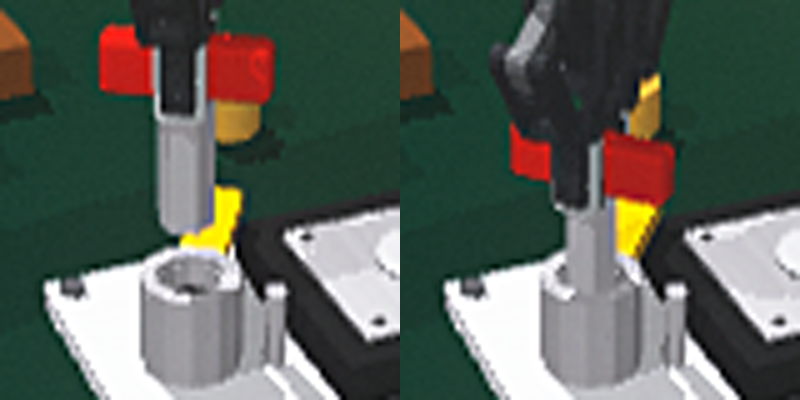

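Run:
```python
from h import *
B=np.array([487.3,51.1,50]); n0=onz("top",(287.5,179),56); a0=np.arctan2(*(n0-B)[1::-1]); print("arm dir",n0,np.degrees(a0),np.linalg.norm((n0-B)[:2]))
for k in(0,.1,.2,.3,.4):
    print(k,[((proj("side",B+[87*np.cos(a0-k)+w*np.sin(a0),87*np.sin(a0-k)-w*np.cos(a0),6])[0]-[285,150])*5+2).round(0).tolist() for w in(-8,8)])
X=[486.3,51.2]
print(bot.movel([*X,97],max_speed=15,threshold=6)); st("down"); bot.dwell(.15); st()
```

```text
arm dir [537.9830498  107.42277535  56.        ] 48.016973796370955 75.76956222833797
0 [[202.0, 185.0], [234.0, 187.0]]
0.1 [[219.0, 186.0], [251.0, 189.0]]
0.2 [[236.0, 189.0], [268.0, 192.0]]
0.3 [[252.0, 193.0], [285.0, 196.0]]
0.4 [[268.0, 197.0], [300.0, 200.0]]
True
down 10.43 [ 1.3 -0.7  1.8] [486.27  50.78 100.49] -1.046 [-0.12 -0.31  0.06]
 10.58 [ 2.  -0.1  2.7] [486.18  50.7  100.15] -1.047 [ 0.1  -0.52  0.06]
```

The keeper appears to have followed by about 0.15–0.2 rad, with a turning moment of about 0.06 N m. That suggests the hex was nearly aligned and is partly engaged but jammed sideways. Back off the twist a little, and press with a gentle wiggle.

Run:
```python
from h import *
X=[486.3,51.2]; R=lambda y:[np.pi,0,y]
for y in(-1.01,-.98,-.95):
    z=bot.get_state()["tcp_pos"][2]
    bot.movel([*X,z],rot=R(y),max_speed=60)
    h=bot.movel([*X,z-4],max_speed=20,threshold=7); s=st((y,h))
    if s["tcp_pos"][2]<95: break
```

```text
(-1.01, False) 11.18 [ 2.6 -2.2 -7. ] [486.01  51.03  95.65] -1.01 [-0.6  -0.45  0.03]
(-0.98, False) 11.78 [ 0.6 -3.5 -7.8] [485.94  51.11  91.26] -0.98 [-0.61 -0.28  0.08]
```

Run:
```python
from h import *
X=[486.2,51.0]
print(bot.movel([*X,87.5],max_speed=15,threshold=6)); st("down"); bot.dwell(.3); s=st()
# turn: start clockwise in 0.1 steps
z=s["tcp_pos"][2]+.3
for i in range(1,4):
    bot.movel([*X,z],rot=[np.pi,0,-.98-.1*i],max_speed=60); st(i)
```

```text
True
down 12.03 [ 0.5 -1.3  4.6] [486.19  50.75  89.78] -0.98 [-0.13 -0.02  0.01]
 12.32 [-0.2 -0.1  5.8] [486.14  50.67  89.72] -0.98 [-0.03  0.08 -0.  ]
1 12.57 [ 0.5 -2.4 -2.3] [486.11  50.91  89.95] -1.078 [-0.61 -0.07 -0.04]
2 12.82 [ 0.9 -2.9 -4.1] [486.24  50.87  89.96] -1.176 [-0.65 -0.17 -0.01]
3 13.07 [ 0.2 -2.6 -3.9] [486.31  50.85  89.97] -1.276 [-0.86 -0.26 -0.06]
```

Run:
```python
from h import *
X=np.array([486.25,50.7]); y=-1.276
for i in range(16):
    y-=.08 if y>-1.7 else .04
    bot.movel([*X,90],rot=[np.pi,0,y],max_speed=60); s=st(i); f=s["contact_force"]
    X=X+np.clip(.06*f[:2],-.25,.25)
    if abs(s["wrist_torque"][2])>.35 or y<-2.1 or np.hypot(*f[:2])>15: break
print(s["effort"].round(2))
S=imaging.capture("side"); cv2.imwrite("pics/s4.png",S)
cv2.imwrite("pics/c5.png",cv2.resize(S[150:240,270:400],(780,540),interpolation=cv2.INTER_CUBIC))
```

```text
0 13.32 [ 1.4 -3.6 -4.1] [486.36  50.7   89.97] -1.352 [-0.74 -0.32 -0.01]
1 13.57 [ 1.5 -2.7 -4.5] [486.45  50.55  89.97] -1.432 [-0.73 -0.38  0.02]
2 13.82 [ 1.1 -2.8 -4.9] [486.5   50.39  89.99] -1.512 [-0.74 -0.43  0.01]
3 14.07 [ 1.2 -1.7 -4.5] [486.56  50.23  89.98] -1.593 [-0.63 -0.38 -0.01]
4 14.32 [ 2.3 -1.1 -4.6] [486.65  50.07  90.  ] -1.673 [-0.61 -0.41 -0.02]
5 14.57 [ 1.9 -2.7 -4.9] [486.66  49.97  89.99] -1.753 [-0.72 -0.39 -0.01]
6 14.82 [ 0.5 -2.8 -4.8] [486.71  49.86  89.99] -1.793 [-0.53 -0.3  -0.02]
7 15.07 [ 0.9 -2.2 -4.7] [486.77  49.74  90.  ] -1.834 [-0.54 -0.22  0.03]
8 15.32 [ 0.4 -2.6 -4.1] [486.7   49.66  89.95] -1.874 [-0.48 -0.22  0.03]
9 15.57 [ 0.7 -1.6 -4.4] [486.73  49.52  89.97] -1.914 [-0.4  -0.06  0.14]
10 15.82 [-0.2 -1.9 -2.4] [486.64  49.36  89.94] -1.954 [-0.44  0.09  0.57]
[  0.2  -42.41  21.92  -0.18   0.58   0.51]
```

View pics/c5.png

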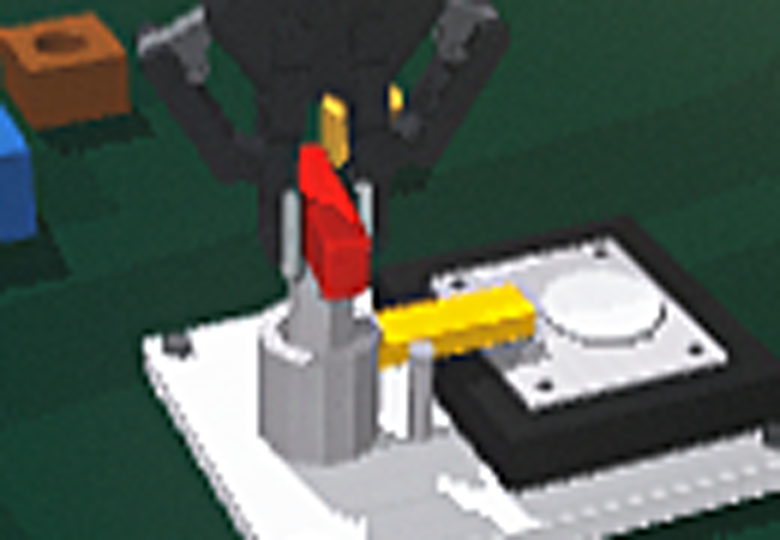

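The torque jumped to 0.57 N m at yaw -1.95, and the picture shows the yellow arm over the cover, next to the stop pin. I'll hold briefly, back off within the play, and draw the key out.

Run:
```python
from h import *
X=[486.64,49.36]
bot.dwell(.4)
bot.movel([*X,90],rot=[np.pi,0,-1.89],max_speed=60); st("backoff")
print(bot.movel([*X,110],max_speed=40,threshold=15)); st("out")
bot.movel([*X,150],max_speed=100)
bot.movel([440.5,306.5,150],rot=[np.pi,0,-.747],max_speed=180); bot.dwell(.2); st("over")
S=imaging.capture("side"); cv2.imwrite("pics/s5.png",S)
cv2.imwrite("pics/c6.png",cv2.resize(S[110:240,220:400],(720,520),interpolation=cv2.INTER_CUBIC))
```

```text
backoff 16.52 [-0.4 -0.6 -3.4] [486.77  49.47  89.95] -1.892 [-0.15  0.05  0.06]
False
out 17.18 [ 1.1  0.5 -5.7] [486.45  49.46 110.11] -1.89 [-0.01 -0.   -0.03]
over 19.52 [ 0.2 -0.2 -5.8] [440.72 305.92 150.05] -0.748 [-0.02 -0.   -0.  ]
```

View pics/c6.png

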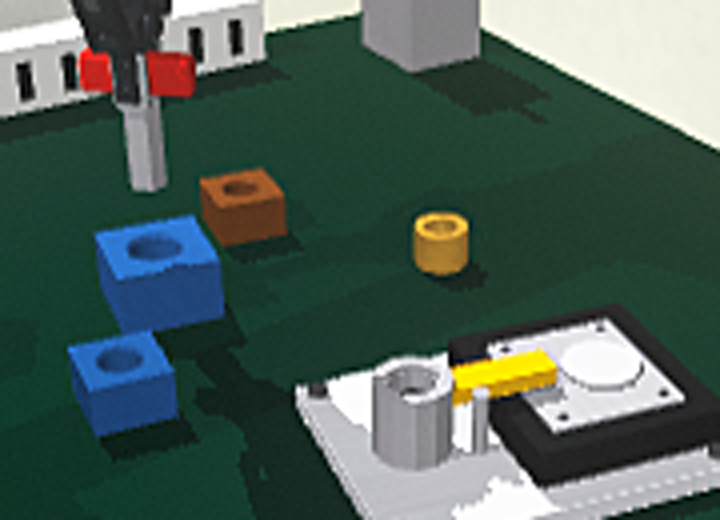

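Run:
```python
from h import *
c=lambda P:((proj("side",P)[0]-[220,110])*4+1.5).round(1)
print("foot",c([440.7,305.9,92]),"hole pred",c([440.7,305.9,45]), onz("side",((155-1.5)/4+220,(248-1.5)/4+110),45), c([440.7,300.9,45]),c([445.7,305.9,45]))
X=[440.5,306.5]
print(bot.movel([*X,112],max_speed=100,threshold=6)); st()
h=bot.movel([*X,66],max_speed=40,threshold=5); st(h)
```

```text
foot [145.9 182.6] hole pred [152.6 245. ] [440.30829916 301.11522694  45.        ] [155.7 248. ] [159.4 243.2]
False
 20.11 [ 0.2  0.3 -5. ] [440.49 306.46 111.97] -0.747 [ 0.02 -0.   -0.03]
True 21.13 [-0.7 -0.8  4.8] [440.18 306.28  67.85] -0.747 [-0.03  0.07  0.04]
```

The foot is on the stand floor at the same height as at pick-up (67.85). Release and retreat.

Run:
```python
from h import *
bot.movel([440.3,306.4,67.9],max_speed=20)
bot.grip(0.5,20); bot.dwell(.2); st("open")
bot.movel([440.3,306.4,170],max_speed=100)
bot.movel([380,420,230],max_speed=200); bot.dwell(.3); st("away")
S=imaging.capture("side"); cv2.imwrite("pics/s6.png",S); T=imaging.capture("top"); cv2.imwrite("pics/t6.png",T)
for f in('side0','s6'): print([(x[0],x[1].round(1)) for x in mask(cv2.imread(f"pics/{f}.png"),'red')[:1]])
cv2.imwrite("pics/c7.png",np.hstack([cv2.resize(S[130:230,220:400],(400,222)),cv2.resize(T[120:285,150:370],(400,300))[:222]]))
```

```text
open 21.98 [-0.5 -0.7  0.3] [440.38 306.43  68.  ] -0.747 [-0.02  0.04 -0.03]
away 24.32 [-0.   0.1  0.2] [380.33 419.25 229.65] -0.748 [0.05 0.02 0.04]
[(np.int32(314), array([256.7, 156.9]))]
[(np.int32(312), array([256.5, 157. ]))]
```

View pics/c7.png

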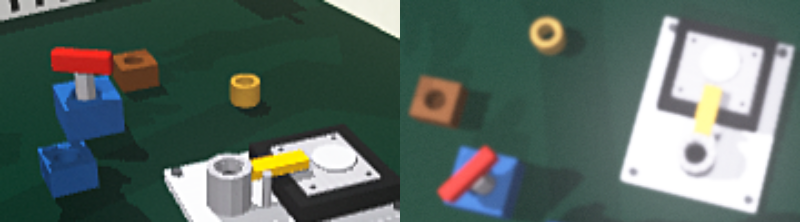

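Run:
```python
from h import *
B=np.array([487.3,51.1,56]); n=onz("top",(320.5,168.4),56); d=n-B; print("arm dir",np.degrees(np.arctan2(d[1],d[0])),np.linalg.norm(d[:2]))
bot.sign_off()
```

```text
arm dir -10.507750141796402 79.98532047600588
the job is handed in; nothing more can be done
```

The job is done and handed in at about 24 s of the 61 s allowed. I haven't seen a verdict, since the hand-in reports none.

**What I did**
- **Pick-up:** I took the key from the larger blue stand and lowered it into the bore without contact. It was nearly lined up with the socket from the start and engaged partway.
- **Search:** My first search turns therefore already moved the keeper by an estimated 0.15–0.2 rad. I eased the twist back and the key dropped to the socket floor at the expected height (TCP 89.7). Pressing stayed around 12 N or less.
- **Turning:** I turned the key clockwise to yaw -1.95, where the moment jumped to 0.57 N m, against next to nothing before. I held it there, backed off slightly within the play and drew the key out freely.
- **Return:** I stood the key in its stand, released it and moved the arm away.

**Last checks**
- **Key:** The foot touched the stand floor at the same height as at pick-up. The red handle is within 0.2 px of where it started in the side view, standing upright.
- **Keeper:** In both views the arm lies over the cover, next to its stop pin. Its direction changed from about 48° to -10.5°, or 1.02 rad. With the 0–0.12 rad it started at, that puts it just above the 1 rad limit, but the pixel readings are coarse. The moment jump is the stronger evidence that it reached the stop.
- **Other things:** The cover and brass bushing look unmoved in the pictures. I did not re-check the bin; the arm never went near it.
- **Disagreement:** My first estimate of the bore was about 3.5 mm off, because the dark disc in the top view was the socket, not the mouth. I corrected it before inserting the key.

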